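Let the blotting plate overhang the bench ledge

ROBOT

A 6-joint arm with a two-finger parallel gripper is mounted at the origin on the work surface. World frame = base frame: x ahead of the robot, y to its left, z up, the work surface at z = 0. Lengths are in mm, angles in rad, forces in N, time in s.
With the tool pointing down it reaches from about 400 to 925 mm from the base axis. Payload 12.5 kg.
Tool frame: the origin (TCP) lies midway between the tips of the shut fingers; the grasp point (between the pads) lies 19 mm behind it; z points along the fingers, y is the line along which they close (so a half turn about z gives the same grasp; the last joint's range is limited). The gripper opens to 95 mm and grips with 3 to 60 N. Pads are 20 mm wide; open, the fingers measure 119 mm over their backs; the gripper's body (75 mm by 180 mm) begins 59 mm behind the grasp point.
Start: joints at [-1.339, 0.491, 1.559, -0, 1.092, -0.106], TCP at [207.156, -589.689, 214.661] pointing down, gripper open.
Joint ranges: [-3.1, 3.1], [-0.84, 2.19], [0.05, 2.79], [-1.13, 4.28], [0.06, 2.93], [-2.69, 2.69]. Speed limits (rad/s): [2.22, 2.22, 2.79, 3.14, 3.14, 3.14].

INTERFACE

Orientations are given as [roll, pitch, yaw] about the fixed x, y, z axes, in that order (R = Rz(yaw) Ry(pitch) Rx(roll)).
In Python, from cell import readout, eyes, env gives the robot as it stands.
- The arm moves only by the tool move_arm, never from a script. Its argument "plan" is a list of rows, each a list of 3 entries, a list of its own where there are three numbers: the turn, a rotation vector about the tool's x, y, z in degrees, then the shift along the tool's x, y, z in m, then the gripper command: -1 is shut, 1 is fully open, values between are in proportion. In form: [[[ax, ay, az], [x, y, z], jaw], ...]. A call has 1 to 5 rows; each row is the pose to reach, as a shift and turn from the pose commanded when the call began, along the tool's axes at that moment; what a row does not reach only later rows make up. A row lasts 1/8 s, in which the tool goes at most 62.5 mm and 10.7 degrees, less where a joint would pass 70% of its speed; a pose out of reach is approached as far as the arm can. A call with a gripper value outside its range is refused whole. The fingers move at their own pace and stop on an object; the grip force is fixed at half the most. Time passes only in rows, so rows that repeat a pose let the fingers close. It gives the time, the measured TCP pose, the force, the opening and the grip force at its end, in the units of the state.
- readout.state(): the state, without advancing time (a new reading comes with each control period).
- eyes.read_camera(name): name is "side" or "top"; returns a dict with "img" (420x560x3 uint8, red, green, blue), "K" (3x3 intrinsics, pixels), "extrinsics" (4x4, takes a point from camera to world coordinates). Camera axes: x right, y up, looking along -z (the intrinsics and any distortion apply to the point x, -y, -z); pixel columns grow to the right and rows downward; lengths in mm; the calibration is good to about 2 mm. A picture is of the moment at which its call begins. There is no depth.
- env.job_done(): hands the job in; it is judged then, once.
Trained networks look in a picture, given as the dict that the camera call returned (one of the last four; its "shot" number tells which), for a name from the list of things; names that differ only in an ending like _2 or _b are one class to them, and where a whole thing is asked for, a point or a joint stands for the part that bears it (a point fixed in the world has none). Each returns a list of dicts, best first, with "score" (0 to 1); they miss things now and then, are a little off and sometimes report something else, mostly with a low value. They report only what shows in the picture. A call takes as long as a camera call. They do not tell look-alikes from the thing itself.
- eyes.cut_out(picture, name): "mask" (420x560 bool, what is visible of it) and "uv" ([column, row] in pixels, amid what is visible of it).
The state is a dict: "t": time; "joints": joint angles; "qvel": joint speeds; "tau": joint torques, N m; "eef_pos": TCP position; "tcp_rot": TCP orientation; "ft_force": force on the tool from outside, world axes, zero at the start; "moment": the same for the moment, N m; "opening": opening from 0.0 (shut) to 1.0 (fully open); "grip_force": force on a finger pad.
Only numpy, scipy, OpenCV 4.12 (cv2) and the standard library are available. Lean on these libraries where they do the work, as an engineer would, in place of code of your own. Each camera call takes 0.05 s, during which the arm holds its last target. There are 200 camera calls.

TASK

The metal plate lies flat on the low bench ledge, where nobody can get a finger under it. Push it so that its long side lies against the ledge's upstand and about a third of its length sticks out past the end of the ledge that faces the open tray, ready to be picked up by its edge later. Only push it with the fingertips, never lift it, leave it lying there untouched, and do not disturb the tray, the tube rack, the bottle or the jar.

Things in the scene. Friction and masses are not known exactly. Their poses are not given: they have to be found in the camera images.
- ledge: Fixed low bench ledge: dark steel board 170 mm (x) by 340 mm (y) on two legs. Origin: on the bench under the board's middle; the flat top is 90 mm above it. Its two open ends are at y = +170 and -170 mm. Along its whole edge at +x (away from the robot) runs an aluminium upstand, 12 mm high above the board, 10 mm thick, inner face at x = +75 mm. The edge at x = -85 mm is open.
- plate: Loose bare aluminium plate, 100 mm (x) by 150 mm (y) by 6 mm thick, about 240 g, lying flat on the ledge board. Origin: centre of its underside. At the start it lies wholly on the board near its middle, 10 to 37 mm clear of the upstand, slightly crooked; against the upstand its origin is at x = +25 mm of the ledge. It tips off once half its length is past the end.
- tray: Loose open white plastic tray, 170 mm (x) by 130 mm (y) by 45 mm high, empty, standing on the bench just beyond one end of the ledge, at either its +y or its -y end. It marks the end that the plate has to stick out of; leave it alone. Origin: centre of its underside.
- rack: Loose grey block rack of capped tubes, 160 mm (x) by 100 mm (y) by 74 mm high overall, on the bench beyond the other end of the ledge; leave it alone. Origin: centre of its underside.
- bottle: Loose amber bottle, 54 mm diameter, 115 mm high, standing on the bench behind the upstand (far side); leave it alone. Origin: centre of its underside.
- jar: Loose white jar, 64 mm diameter, 75 mm high, standing on the bench behind the upstand (far side); leave it alone. Origin: centre of its underside.
Things that resemble listed ones, but are neither listed nor needed, are in the scene too. Of the things that look like the plate, the largest one is meant.

How it is judged (in metres and radians):
At the end, for the whole second after the job is handed in: The plate lies flat and at rest on the ledge, its long side against the upstand (middle of that side within 8 mm, within 0.1 rad of parallel), with 35 to 62 mm of its 150 mm length past the end that faces the tray (((y of tray in the frame of ledge above 0 m and y of plate in the frame of ledge between 0.13 and 0.157 m) or (y of tray in the frame of ledge below 0 m and y of plate in the frame of ledge between -0.157 and -0.13 m)) and x of plate in the frame of ledge between 0.017 and 0.03 m and height (world z) of plate between 0.086 and 0.095 m and angle between plate's own z axis and vertical below 0.05 rad and angle between the y axis of plate and the y axis of ledge, either way round below 0.1 rad and linear speed of plate below 0.01 m/s); the robot touches nothing.
It fails at once if the plate is lifted more than 12 mm off the ledge (height (world z) of plate above 0.102 m).
It fails at once if the tray is moved by more than 15 mm (distance of tray from where it was at the start of the episode above 0.015 m).
It fails at once if the tube rack is moved by more than 15 mm (distance of rack from where it was at the start of the episode above 0.015 m).
It fails at once if the bottle is moved by more than 15 mm (distance of bottle from where it was at the start of the episode above 0.015 m).
It fails at once if the jar is moved by more than 15 mm (distance of jar from where it was at the start of the episode above 0.015 m).
It also fails if it takes over 51 s, if anything falls off the work surface, if the arm or the gripper's body presses on something with over 40 N, if the wrist force passes 120 N, or if a joint passes its speed limit or range.

## Working session

There is one attempt and no reset: what is moved stays moved. The work goes in short steps, Python scripts to look and compute and a tool call to move; the robot and the scene stay as the last step left them, time stands still between calls to the robot, and variables do not carry over. Pictures are saved under pics/ and viewed, at most 10 in all, crops included, and the job is handed in when it is done.

Besides the shell and the picture viewer there is one more tool, called after "Call:" in YAML: its name, and indented under it one key for each argument. move_arm: Moves the arm, as the interface text tells. Its arguments: {"type":"object","properties":{"plan":{"type":"array","items":{"type":"array"}}},"required":["plan"]}

```bash
mkdir -p pics
cat > h.py <<'E'
import numpy as np, cv2
from cell import readout, eyes, env
def px2w(p,uv,z):
    K=p["K"];T=np.array(p["extrinsics"]);d=np.linalg.inv(K)@np.array([uv[0],uv[1],1.]);d=T[:3,:3]@np.array([d[0],-d[1],-d[2]])
    o=T[:3,3];return o+d*(z-o[2])/d[2]
def rect(p,mask,z):
    c=max(cv2.findContours(mask.astype(np.uint8),cv2.RETR_EXTERNAL,cv2.CHAIN_APPROX_NONE)[0],key=cv2.contourArea)[:,0,:]
    w=np.array([px2w(p,u,z)[:2] for u in c],np.float32)
    return cv2.minAreaRect(w), cv2.boxPoints(cv2.minAreaRect(w))
def save(p,n): cv2.imwrite(f"pics/{n}.png",p["img"][:,:,::-1])
E
python3 - <<'E'
from h import *
np.set_printoptions(precision=1,suppress=True)
a=eyes.read_camera("top");b=eyes.read_camera("side");print(a.keys())
cv2.imwrite("pics/a.png",cv2.resize(a["img"],(800,600))[:,:,::-1]);cv2.imwrite("pics/b.png",cv2.resize(b["img"],(800,600))[:,:,::-1])
print(readout.state())
for p in (a,b):
    print(p["extrinsics"])
    for n,z in dict(plate=96,ledge=90,tray=45,rack=40,bottle=115,jar=75).items():
        for r in eyes.cut_out(p,n):
            q=rect(p,r["mask"],z); print(n,round(r["score"],2),np.array(r["uv"]),r["mask"].sum(),np.array(q[0][0]),np.array(q[0][1]),round(q[0][2],1))
E
```

```text
dict_keys(['img', 'K', 'extrinsics', 'shot'])
{'t': 0.1, 'joints': array([-1.3,  0.5,  1.6, -0. ,  1.1, -0.1]), 'qvel': array([ 0., -0.,  0., -0., -0.,  0.]), 'tau': array([  0. , -61.4, -25.9,   0.1,   0. ,  -0. ]), 'eef_pos': array([ 207.1, -589.4,  214.1]), 'tcp_rot': array([-3.1, -0. ,  0.3]), 'ft_force': array([0.3, 0.5, 0.2]), 'moment': array([ 0., -0., -0.]), 'grip_force': 0.0, 'opening': 1.0004944237539768}
[[   0.     1.    -0.1  458.8]
 [  -1.     0.     0.    45.6]
 [   0.     0.1    1.  1056.6]
 [   0.     0.     0.     1. ]]
plate 0.97 [365.6 130. ] 1444 [ 745.3 -142.7] [101.2  68. ] 29.9
plate 0.74 [278.7 293.9] 1718 [399.6  36.8] [103.3  70. ] 51.1
plate 0.69 [291.3 203.8] 3434 [590.   16.8] [101.7 151.7] 5.2
ledge 0.81 [252.7 208.1] 9739 [587.8  47.2] [173.9 341.3] 6.1
tray 0.85 [135.3 210.2] 4897 [580.8 352.7] [172.8 139.2] 8.1
rack 0.63 [418.4 203.3] 3697 [ 608.  -269.3] [163.7 115.4] 2.1
bottle 0.98 [221.4 143.8] 594 [717.  156.8] [62.7 50.2] 34.1
[[  -0.9    0.2   -0.3  246.7]
 [  -0.4   -0.6    0.7 1003.5]
 [   0.     0.8    0.6  866.1]
 [   0.     0.     0.     1. ]]
plate 0.94 [361.9 249.6] 918 [379.  144.4] [102.1  70.4] 50.5
plate 0.93 [259.5 174.1] 319 [718.2 -30.3] [88.2 67.9] 23.2
plate 0.7 [282.8 227. ] 5607 [582.   77.7] [180.7 406.4] 5.9
plate 0.58 [295.6 198. ] 1421 [588.9  24.1] [101.4 157.6] 5.2
ledge 0.6 [284.3 227. ] 5547 [583.9  73.8] [184.2 403.8] 5.6
tray 0.89 [240.7 314.4] 4941 [575.7 377.3] [177.6 162.7] 7.7
tray 0.45 [281.8 230. ] 5589 [604.6  17.2] [191.  436.2] 6.4
rack 0.96 [326.9 162.7] 1526 [ 603.4 -263.2] [175.8 201.4] 1.0
bottle 0.57 [218.6 235. ] 752 [698.7 228.7] [ 49.9 152. ] 28.4
jar 0.79 [247.3 193.5] 655 [726.7  29.8] [ 58.8 145. ] 24.1
```

View pics/a.png

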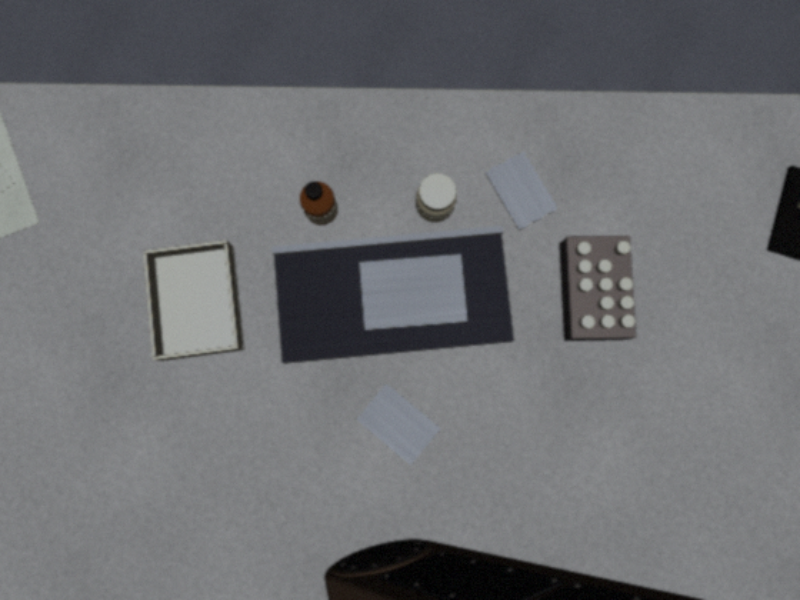

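Run:
```python
from h import *
np.set_printoptions(precision=1,suppress=True)
a=eyes.read_camera("top")
cv2.imwrite("pics/c.png",cv2.resize(a["img"][140:270,160:350],(760,520),interpolation=cv2.INTER_CUBIC)[:,:,::-1])
for n,z in (("plate",96),("ledge",90)):
    for r in eyes.cut_out(a,n):
        print(n,rect(a,r["mask"],z)[1].round(1).tolist())
```

```text
plate [[683.0999755859375, -138.5], [718.0, -198.60000610351562], [807.4000244140625, -146.60000610351562], [772.5, -86.5]]
plate [[532.4000244140625, 89.5], [545.5999755859375, -61.79999923706055], [646.9000244140625, -52.900001525878906], [633.7000122070312, 98.4000015258789]]
plate [[341.70001220703125, 19.299999237060547], [393.79998779296875, -23.200000762939453], [457.79998779296875, 55.099998474121094], [405.70001220703125, 97.5999984741211]]
ledge [[484.0, 207.0], [519.2999877929688, -131.10000610351562], [693.5999755859375, -112.9000015258789], [658.2999877929688, 225.1999969482422]]
```

View pics/c.png

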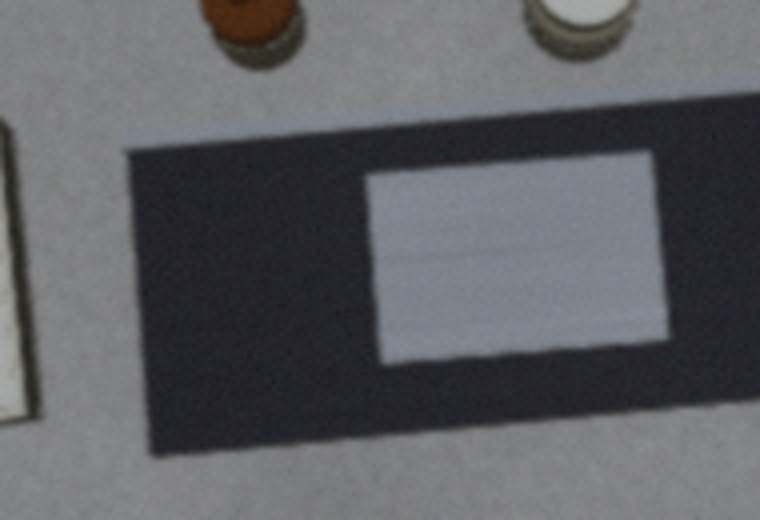

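The plate-like things are at (279,294) and (366,130), both about 100x70 on the bench, and (291,204), about 101x152 on the ledge. The one at (291,204) is meant, as it is the largest and lies on the board. The crop confirms this. The tray is at (135,210), beyond the ledge's +y end. The plan is to push +x with open fingers, then +y with the gripper turned 90°.

```bash
cat >> h.py <<'E'
from scipy.spatial.transform import Rotation as R
O=np.array([587.,47.]);A=np.deg2rad(5.96);C=np.array([[np.cos(A),-np.sin(A)],[np.sin(A),np.cos(A)]])
def L2W(x,y): return O+C@np.array([x,y])
def W2L(p): return C.T@(np.array(p)[:2]-O)
def goto(x,y,z,yawdeg):
    s=readout.state();Rc=R.from_euler("xyz",s["tcp_rot"]);Rt=R.from_euler("xyz",[np.pi,0,np.deg2rad(yawdeg)])
    t=np.r_[L2W(x,y),z]; print("turn",np.rad2deg((Rc.inv()*Rt).as_rotvec()).round(2),"shift m",(Rc.inv().apply(t-s["eef_pos"])/1000).round(4),"now L",W2L(s["eef_pos"]).round(1),s["eef_pos"].round(1),"F",s["ft_force"].round(1),"t",s["t"])
E
python3 -c "
from h import *
goto(-80,-29,200,5.96)"
```

```text
turn [ 1.00e-02 -0.00e+00  1.34e+01] shift m [ 0.4848 -0.4651  0.0146] now L [-443.9 -593.8] [ 207.2 -589.7  214.7] F [-0.3  0.9  0.2] t 0.85
```

Call:
move_arm:
  plan:
    - [[0, 0, 13.4], [0.485, -0.465, 0.015], 1]
    - [[0, 0, 13.4], [0.485, -0.465, 0.015], 1]
    - [[0, 0, 13.4], [0.485, -0.465, 0.015], 1]
    - [[0, 0, 13.4], [0.485, -0.465, 0.015], 1]
    - [[0, 0, 13.4], [0.485, -0.465, 0.015], 1]

```text
t: 1.48
eef_pos: [348.9, -309.3, 207.9]
tcp_rot: [3.141, -0.0, 0.103]
ft_force: [1.3, 0.2, 0.8]
opening: 1.001
grip_force: 0.0
```

```bash
python3 -c "
from h import *
goto(-80,-29,110,5.96)"
```

```text
turn [ 0.04 -0.03 -0.03] shift m [ 0.1936 -0.3008  0.0978] now L [-273.8 -329.6] [ 348.9 -309.3  207.9] F [1.3 0.2 0.8] t 1.475
```

Call:
move_arm:
  plan:
    - [[0, 0, 0], [0.194, -0.301, 0.01], 1]
    - [[0, 0, 0], [0.194, -0.301, 0.01], 1]
    - [[0, 0, 0], [0.194, -0.301, 0.01], 1]
    - [[0, 0, 0], [0.194, -0.301, 0.01], 1]
    - [[0, 0, 0], [0.194, -0.301, 0.01], 1]

```text
t: 2.1
eef_pos: [490.1, -30.3, 199.1]
tcp_rot: [3.141, -0.001, 0.104]
ft_force: [0.3, -0.5, -0.6]
opening: 1.001
grip_force: 0.0
```

```bash
python3 -c "
from h import *
goto(-80,-29,110,5.96)"
```

```text
turn [ 0.02 -0.04 -0.  ] shift m [ 0.0243 -0.0378  0.0891] now L [-104.4  -66.8] [490.1 -30.3 199.1] F [ 0.3 -0.5 -0.6] t 2.1
```

Call:
move_arm:
  plan:
    - [[0, 0, 0], [0.023, -0.036, 0.03], 1]
    - [[0, 0, 0], [0.023, -0.036, 0.085], 1]
    - [[0, 0, 0], [0.023, -0.036, 0.085], 1]
    - [[0, 0, 0], [0.023, -0.036, 0.085], 1]

```text
t: 2.6
eef_pos: [509.1, 5.5, 115.3]
tcp_rot: [3.141, -0.001, 0.103]
ft_force: [0.3, 0.4, 0.0]
opening: 0.999
grip_force: 0.0
```

```bash
python3 -c "
from h import *
goto(-80,-29,92.5,5.96)"
```

```text
turn [ 0.02 -0.06 -0.04] shift m [ 0.0018 -0.0042  0.0228] now L [-81.8 -33.2] [509.1   5.5 115.3] F [0.3 0.4 0. ] t 2.6
```

Call:
move_arm:
  plan:
    - [[0, 0, 0], [0.001, -0.004, 0.015], 1]
    - [[0, 0, 0], [0.001, -0.004, 0.019], 1]
    - [[0, 0, 0], [0.001, -0.004, 0.022], 1]
    - [[0, 0, 0], [0.001, -0.004, 0.022], 1]

```text
t: 3.1
eef_pos: [509.1, 9.9, 91.9]
tcp_rot: [3.142, 0.0, 0.104]
ft_force: [-0.1, 0.5, 0.8]
opening: 1.0
grip_force: 0.0
```

Run:
```python
from h import *
goto(-42,-29,92.5,5.96)
b=eyes.read_camera("side");cv2.imwrite("pics/d.png",cv2.resize(b["img"][120:330,150:430],(800,600))[:,:,::-1])
```

```text
turn [ 0.    0.   -0.02] shift m [ 0.0393  0.0002 -0.0006] now L [-81.3 -28.8] [509.1   9.9  91.9] F [-0.1  0.5  0.8] t 3.1
```

View pics/d.png

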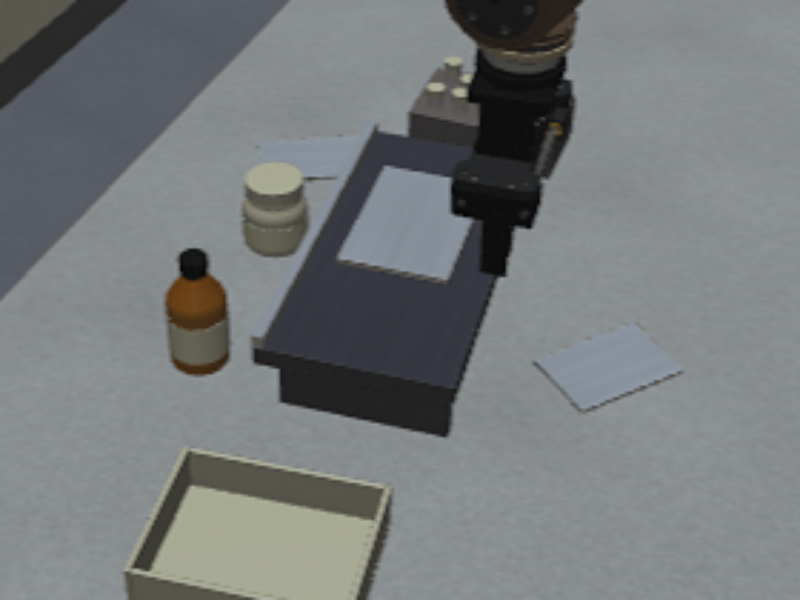

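The visible fingertip at (495,270) is down at the open edge, beside the plate's near long side at (465,250). I push +x.

Call:
move_arm:
  plan:
    - [[0, 0, 0], [0.007, 0, 0], 1]
    - [[0, 0, 0], [0.014, 0, 0], 1]
    - [[0, 0, 0], [0.021, 0, 0], 1]
    - [[0, 0, 0], [0.028, 0, 0], 1]
    - [[0, 0, 0], [0.034, 0, 0], 1]

```text
t: 3.78
eef_pos: [543.1, 13.6, 91.8]
tcp_rot: [-3.142, 0.001, 0.104]
ft_force: [-2.5, -0.5, 0.8]
opening: 1.002
grip_force: 1.0
```

Call:
move_arm:
  plan:
    - [[0, 0, 0], [0.003, 0, 0], 1]
    - [[0, 0, 0], [0.005, 0, 0], 1]
    - [[0, 0, 0], [0.007, 0, 0], 1]
    - [[0, 0, 0], [0.007, 0, 0], 1]

```text
t: 4.28
eef_pos: [550.1, 14.3, 91.9]
tcp_rot: [3.141, -0.001, 0.104]
ft_force: [0.4, -0.6, -0.0]
opening: 0.999
grip_force: 0.0
```

Run:
```python
from h import *
goto(-35,-29,92.5,5.96)
```

```text
turn [ 0.01 -0.03 -0.01] shift m [ 0.0051  0.0003 -0.0006] now L [-40.1 -28.7] [550.1  14.3  91.9] F [ 0.4 -0.6 -0. ] t 4.275
```

Call:
move_arm:
  plan:
    - [[0, 0, 0], [0.001, 0, 0], 1]
    - [[0, 0, 0], [0.002, 0, 0], 1]
    - [[0, 0, 0], [0.003, 0, 0], 1]
    - [[0, 0, 0], [0.004, 0, 0], 1]

```text
t: 4.78
eef_pos: [553.9, 14.7, 91.9]
tcp_rot: [3.142, 0.0, 0.104]
ft_force: [-0.8, 0.6, 0.4]
opening: 1.002
grip_force: 0.8
```

Call:
move_arm:
  plan:
    - [[0, 0, 0], [0.001, 0, 0], 1]
    - [[0, 0, 0], [0.002, 0, 0], 1]

```text
t: 5.03
eef_pos: [555.6, 14.9, 91.9]
tcp_rot: [3.142, 0.001, 0.104]
ft_force: [-5.3, -1.6, 2.8]
opening: 1.001
grip_force: 2.6
```

Run:
```python
from h import *
goto(-35,-29,92.5,5.96)
a=eyes.read_camera("top");cv2.imwrite("pics/e.png",cv2.resize(a["img"][140:270,160:350],(760,520),interpolation=cv2.INTER_CUBIC)[:,:,::-1])
```

```text
turn [ 0.    0.04 -0.  ] shift m [-0.0004  0.0003 -0.0006] now L [-34.6 -28.7] [555.6  14.9  91.9] F [-5.3 -1.6  2.8] t 5.025
```

View pics/e.png

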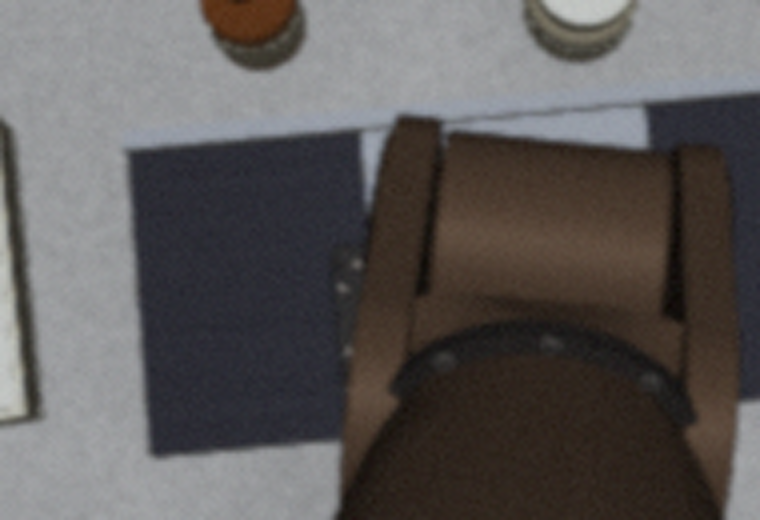

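The plate's far long side meets the upstand strip along (380,130) to (645,105), and the contact position (x = -34.6) and force agree. I press a little more, then back off, lift and turn 90°.

Call:
move_arm:
  plan:
    - [[0, 0, 0], [0.001, 0, 0], 1]
    - [[0, 0, 0], [0.001, 0, 0], 1]
    - [[0, 0, 0], [-0.015, 0, 0], 1]
    - [[0, 0, 0], [-0.015, 0, 0], 1]
    - [[0, 0, 0], [-0.015, 0, -0.05], 1]

```text
t: 5.7
eef_pos: [540.4, 13.4, 140.2]
tcp_rot: [-3.141, 0.005, 0.104]
ft_force: [0.0, 0.8, 0.6]
opening: 0.998
grip_force: 0.0
```

Run:
```python
from h import *
goto(20,-132,145,95.96)
```

```text
turn [ -0.26   0.17 -90.02] shift m [ 0.0699  0.1034 -0.0052] now L [-49.9 -28.6] [540.4  13.4 140.2] F [0.  0.8 0.6] t 5.7
```

Call:
move_arm:
  plan:
    - [[0, 0, -90], [0.07, 0.103, -0.005], 0.05]
    - [[0, 0, -90], [0.07, 0.103, -0.005], 0.05]
    - [[0, 0, -90], [0.07, 0.103, -0.005], 0.05]
    - [[0, 0, -90], [0.07, 0.103, -0.005], 0.05]
    - [[0, 0, -90], [0.07, 0.103, -0.005], 0.05]

```text
t: 6.32
eef_pos: [622.1, -82.1, 146.9]
tcp_rot: [3.141, -0.0, 1.047]
ft_force: [0.6, 0.3, -0.4]
opening: 0.549
grip_force: 0.0
```

Run:
```python
from h import *
goto(20,-132,145,95.96)
```

```text
turn [  0.05  -0.   -35.96] shift m [-0.0008 -0.0012  0.0019] now L [  21.5 -132.1] [622.1 -82.1 146.9] F [ 0.6  0.3 -0.4] t 6.325
```

Call:
move_arm:
  plan:
    - [[0, 0, -36], [0, -0.001, 0], 0.05]
    - [[0, 0, -36], [0, -0.001, 0], 0.05]
    - [[0, 0, -36], [0, -0.001, 0], 0.05]
    - [[0, 0, -36], [0, -0.001, 0], 0.05]
    - [[0, 0, -36], [0, -0.001, 0.03], 0.05]

```text
t: 6.95
eef_pos: [622.4, -81.7, 118.5]
tcp_rot: [3.136, 0.002, 1.671]
ft_force: [0.2, -0.1, -0.6]
opening: 0.526
grip_force: 0.0
```

Run:
```python
from h import *
goto(20,-132,92.2,95.96)
a=eyes.read_camera("top");b=eyes.read_camera("side")
for p in (a,b):
    for r in eyes.cut_out(p,"plate"):
        q=rect(p,r["mask"],96); print(round(r["score"],2),W2L(q[0][0]).round(1),np.round(q[0][1],1),round(q[0][2],1),np.array([W2L(c) for c in q[1]]).round(1).tolist())
```

```text
turn [ 0.29  0.1  -0.24] shift m [-0.0003 -0.002   0.0263] now L [  21.8 -131.7] [622.4 -81.7 118.5] F [ 0.2 -0.1 -0.6] t 6.95
0.78 [-181.4   14.3] [86.7 65.7] 49.5 [[-235.4, 8.2], [-190.2, -39.3], [-127.3, 20.4], [-172.6, 68.0]]
0.7 [ 23.9 -21.6] [102.1 135.2] 6.0 [[-27.2, 45.9], [-27.1, -89.3], [75.0, -89.2], [74.9, 46.0]]
0.65 [ 173.6 -207.3] [79.6 44.4] 75.0 [[138.7, -236.6], [180.1, -252.5], [208.6, -178.1], [167.2, -162.2]]
0.93 [123.8 -90. ] [91.2 67.9] 23.2 [[70.2, -71.2], [90.4, -136.0], [177.5, -108.9], [157.3, -44.1]]
0.66 [ 23.3 -21.3] [103. 158.] 5.2 [[-27.1, 58.4], [-29.3, -99.6], [73.6, -101.1], [75.9, 57.0]]
0.61 [-197.3  119.4] [100.6  69.4] 52.4 [[-257.1, 106.8], [-206.8, 59.0], [-137.5, 131.9], [-187.8, 179.8]]
```

Call:
move_arm:
  plan:
    - [[0, 0, 0], [0, -0.001, 0.015], 0.05]
    - [[0, 0, 0], [0, -0.001, 0.022], 0.05]
    - [[0, 0, 0], [0, -0.001, 0.026], 0.05]
    - [[0, 0, 0], [0, -0.001, 0.026], 0.05]

```text
t: 7.65
eef_pos: [619.4, -81.4, 90.9]
tcp_rot: [3.142, 0.0, 1.67]
ft_force: [-0.9, 0.4, 0.1]
opening: 0.524
grip_force: 0.0
```

Run:
```python
from h import *
goto(20,58,92.2,95.96)
```

```text
turn [ 0.    0.   -0.29] shift m [ 1.891e-01  1.000e-04 -1.300e-03] now L [  18.9 -131.1] [619.4 -81.4  90.9] F [-0.9  0.4  0.1] t 7.65
```

Next I raise 1 mm and push along tool +x (ledge +y).

Call:
move_arm:
  plan:
    - [[0, 0, -0.3], [0.006, 0, -0.001], 0.05]
    - [[0, 0, -0.3], [0.012, 0, -0.001], 0.05]
    - [[0, 0, -0.3], [0.018, 0, -0.001], 0.05]
    - [[0, 0, -0.3], [0.024, 0, -0.001], 0.05]
    - [[0, 0, -0.3], [0.03, 0, -0.001], 0.05]

```text
t: 8.28
eef_pos: [616.4, -51.3, 92.0]
tcp_rot: [3.141, 0.0, 1.675]
ft_force: [0.6, -1.4, 1.6]
opening: 0.526
grip_force: 1.1
```

Call:
move_arm:
  plan:
    - [[0, 0, 0], [0.006, 0, 0], 0.05]
    - [[0, 0, 0], [0.012, 0, 0], 0.05]
    - [[0, 0, 0], [0.018, 0, 0], 0.05]
    - [[0, 0, 0], [0.024, 0, 0], 0.05]
    - [[0, 0, 0], [0.03, 0, 0], 0.05]

```text
t: 8.9
eef_pos: [613.2, -21.4, 91.9]
tcp_rot: [3.142, 0.0, 1.675]
ft_force: [-0.0, -2.5, 1.7]
opening: 0.528
grip_force: 1.2
```

Call:
move_arm:
  plan:
    - [[0, 0, 0], [0.006, 0, 0], 0.05]
    - [[0, 0, 0], [0.012, 0, 0], 0.05]
    - [[0, 0, 0], [0.018, 0, 0], 0.05]
    - [[0, 0, 0], [0.024, 0, 0], 0.05]
    - [[0, 0, 0], [0.03, 0, 0], 0.05]

```text
t: 9.52
eef_pos: [610.1, 8.5, 91.9]
tcp_rot: [3.142, 0.0, 1.675]
ft_force: [0.2, -2.0, 2.0]
opening: 0.526
grip_force: 1.2
```

```bash
cat > m.py <<'E'
from h import *
goto(20,58,92.2,95.96)
a=eyes.read_camera("top");b=eyes.read_camera("side")
for p in (a,b):
    for r in eyes.cut_out(p,"plate"):
        q=rect(p,r["mask"],96); print(round(r["score"],2),W2L(q[0][0]).round(1),np.round(q[0][1],1),round(q[0][2],1),np.array([W2L(c) for c in q[1]]).round(1).tolist())
E
python3 m.py
```

```text
turn [0.   0.01 0.01] shift m [ 0.0987  0.001  -0.0003] now L [ 19.  -40.7] [610.1   8.5  91.9] F [ 0.2 -2.   2. ] t 9.525
0.9 [25.2 79.2] [102.9  87.2] 3.6 [[-24.5, 124.8], [-28.0, 37.7], [74.8, 33.5], [78.4, 120.6]]
0.68 [ 137.8 -204.7] [101.   69.3] 29.3 [[77.7, -192.9], [105.1, -256.6], [197.9, -216.6], [170.4, -152.9]]
0.7 [129.1 -88.2] [79.7 58.2] 23.2 [[82.4, -72.3], [99.7, -127.8], [175.8, -104.2], [158.5, -48.6]]
0.64 [25.3 54.3] [103.1 160. ] 5.5 [[-25.7, 134.7], [-26.9, -25.2], [76.2, -26.0], [77.5, 133.9]]
0.64 [-198.4  119.4] [98.5 67.2] 51.9 [[-256.8, 107.4], [-208.6, 60.7], [-140.0, 131.4], [-188.3, 178.2]]
```

Call:
move_arm:
  plan:
    - [[0, 0, 0], [0.006, 0, 0], 0.05]
    - [[0, 0, 0], [0.012, 0, 0], 0.05]
    - [[0, 0, 0], [0.018, 0, 0], 0.05]
    - [[0, 0, 0], [0.024, 0, 0], 0.05]
    - [[0, 0, 0], [0.03, 0, 0], 0.05]

```text
t: 10.35
eef_pos: [606.9, 38.4, 91.9]
tcp_rot: [-3.141, 0.0, 1.675]
ft_force: [-0.7, -0.9, -0.6]
opening: 0.526
grip_force: 0.5
```

Call:
move_arm:
  plan:
    - [[0, 0, 0], [0.006, 0, 0], 0.05]
    - [[0, 0, 0], [0.012, 0, 0], 0.05]
    - [[0, 0, 0], [0.018, 0, 0], 0.05]
    - [[0, 0, 0], [0.024, 0, 0], 0.05]
    - [[0, 0, 0], [0.03, 0, 0], 0.05]

```text
t: 10.98
eef_pos: [603.9, 68.2, 91.9]
tcp_rot: [3.142, 0.0, 1.675]
ft_force: [-0.5, -0.7, -0.2]
opening: 0.525
grip_force: 0.5
```

Call:
move_arm:
  plan:
    - [[0, 0, 0], [0.006, 0, 0], 0.05]
    - [[0, 0, 0], [0.012, 0, 0], 0.05]
    - [[0, 0, 0], [0.018, 0, 0], 0.05]
    - [[0, 0, 0], [0.022, 0, 0], 0.05]
    - [[0, 0, 0], [0.025, 0, 0], 0.05]

```text
t: 11.6
eef_pos: [601.2, 92.9, 91.9]
tcp_rot: [-3.142, 0.0, 1.675]
ft_force: [-0.1, -0.8, -0.5]
opening: 0.525
grip_force: 0.6
```

```bash
python3 m.py
```

```text
turn [-0.    0.01  0.02] shift m [ 0.0138  0.0011 -0.0003] now L [18.9 44.2] [601.2  92.9  91.9] F [-0.1 -0.8 -0.5] t 11.6
0.9 [ 138.  -204.7] [100.1  67.9] 29.8 [[78.5, -193.8], [105.9, -256.0], [197.5, -215.6], [170.1, -153.5]]
0.76 [ 25.8 187.3] [103.   43.9] 1.9 [[-24.0, 212.9], [-27.1, 169.1], [75.6, 161.7], [78.8, 205.5]]
0.62 [-199.   -36.2] [17.  15.8] 45.8 [[-210.6, -35.6], [-200.5, -47.7], [-187.5, -36.8], [-197.6, -24.7]]
0.89 [-197.5  119.5] [100.7  69.3] 51.9 [[-257.4, 107.5], [-207.6, 59.2], [-137.5, 131.6], [-187.4, 179.9]]
0.61 [115.3 -64.6] [ 8.1 14.1] 23.9 [[109.3, -59.1], [113.6, -72.5], [121.3, -70.0], [117.0, -56.6]]
```

Call:
move_arm:
  plan:
    - [[0, 0, 0], [0.004, 0, 0], 0.05]
    - [[0, 0, 0], [0.008, 0, 0], 0.05]
    - [[0, 0, 0], [0.011, 0, 0], 0.05]
    - [[0, 0, 0], [0.011, 0, 0], 0.05]

```text
t: 12.3
eef_pos: [600.2, 103.9, 91.9]
tcp_rot: [3.141, -0.0, 1.675]
ft_force: [-0.3, 0.1, 0.9]
opening: 0.528
grip_force: 0.0
```

Call:
move_arm:
  plan:
    - [[0, 0, 0], [-0.03, 0, 0], 0.05]
    - [[0, 0, 0], [-0.03, 0, 0], 0.05]
    - [[0, 0, 0], [-0.06, 0, -0.05], 0.05]
    - [[0, 0, 0], [-0.1, -0.05, -0.1], 0.05]
    - [[0, 0, 0], [-0.15, -0.1, -0.1], 0.05]

```text
t: 12.92
eef_pos: [531.5, -38.1, 190.9]
tcp_rot: [3.138, 0.001, 1.676]
ft_force: [1.2, -1.0, -0.6]
opening: 0.524
grip_force: 0.0
```

Call:
move_arm:
  plan:
    - [[0, 0, 0], [-0.06, -0.06, 0], 0.05]
    - [[0, 0, 0], [-0.1, -0.1, 0], 0.05]
    - [[0, 0, 0], [-0.15, -0.1, 0], 0.05]
    - [[0, 0, 0], [-0.2, -0.1, 0], 0.05]

```text
t: 13.42
eef_pos: [452.3, -249.0, 189.3]
tcp_rot: [3.141, 0.0, 1.674]
ft_force: [0.6, 0.5, 0.5]
opening: 0.528
grip_force: 0.0
```

```bash
cat >> m.py <<'E'
for r in eyes.cut_out(a,"ledge"):
    q=rect(a,r["mask"],90); print("ledge",W2L(q[0][0]).round(1),np.round(q[0][1],1),q[0][2])
cv2.imwrite("pics/f.png",cv2.resize(a["img"][130:270,90:310],(792,504),interpolation=cv2.INTER_CUBIC)[:,:,::-1])
E
python3 m.py
```

```text
turn [ 0.05  0.03 -0.05] shift m [0.3386 0.1843 0.0971] now L [-164.7 -280.4] [ 452.3 -249.   189.3] F [0.6 0.5 0.5] t 13.425
0.96 [ 136.8 -203.9] [103.2  71.4] 30.6 [[75.0, -192.9], [104.7, -257.9], [198.6, -214.9], [168.8, -149.9]]
0.89 [-187.1    9.7] [101.   65.2] 50.5 [[-245.9, -2.5], [-200.2, -48.9], [-128.2, 22.0], [-174.0, 68.4]]
0.64 [ 24.4 140.4] [100.2 151.4] 5.8 [[-25.5, 216.2], [-25.9, 64.8], [74.3, 64.6], [74.6, 216.0]]
0.83 [-196.3  120. ] [99.1 68.2] 51.0 [[-255.4, 109.0], [-207.1, 60.8], [-137.1, 130.9], [-185.5, 179.1]]
0.74 [ 24.3 148.6] [100.2 153.4] 5.3 [[-24.9, 225.8], [-26.7, 72.5], [73.5, 71.3], [75.3, 224.7]]
0.65 [123.9 -90. ] [85.7 67.9] 23.2 [[72.9, -70.3], [93.0, -135.2], [174.8, -109.7], [154.7, -44.9]]
ledge [ 1.1 -0.2] [173.4 339.9] 6.012740135192871
```

View pics/f.png

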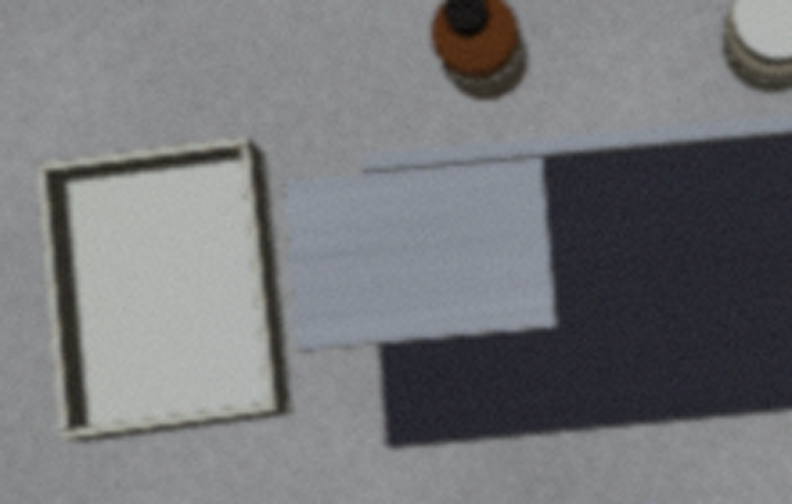

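The plate's long side lies along the upstand, from (365,170) to (545,158). It sticks out past the ledge end, from (290,265) to about (375,260), roughly 46 mm. It is parallel, and the tray, bottle and jar are where they were. The measured pose is x = 24 and y = 140 mm, inside the limits.

```bash
python3 -c "
from cell import env
print(env.job_done())"
```

```text
the job is handed in; nothing more can be done
None
```

I pushed the plate against the upstand with about 46 mm (measured) sticking out past the tray end, left it untouched and handed the job in at about 13.5 s; the verdict was not shown.

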